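# Hold the botanical mill's bayonet lid at half twist

## Task

Lift the bayonet lid off the top of the pile of two moulds, leaving the moulds stacked, and drop its two lugs through the slots in the mill's mouth until the lid sits flush. Twist it clockwise (seen from above) against the spring until its grip points at the round half-way stud, 45 degrees round and well short of the click at the lock block, and finish while still gripping the lid and holding it there; never turn it as far as the click. Leave the other things on the table where they are.

Things in the scene. Friction and masses are not known exactly. Their poses are not given: they have to be found in the camera images.
- lid: Round grey lid with a black bar grip, disc 70 mm across, 6 thick, 0.1 to 0.16 kg. Origin: centre of the disc's underside; z up, x along the bar grip and the lugs. Half a turn about z makes it the same. Below the disc a round spigot 34 mm across with a tapered foot reaches 16 mm down. At the start it lies on the upper mould's rim, spigot in the hollow.
- lid_grip (a point): Middle of the lid's upright bar grip, on the lid's axis, 18 mm above the lid's origin. The bar is 60 long (lid x), 20 wide (lid y), from the disc (6 mm) to 31 mm above the lid's origin; take it across its 20 mm width.
- lid_lug (a point): Outer end of one of the two lugs that stick out of the spigot along lid +x and -x: each 7 mm wide, 6 mm high (8.5 to 14.5 mm below the lid's origin), its end 25 mm from the lid's axis.
- mill: White round mill with a steel collar, 112 mm across, 100 high, fixed; left or right of the pile. Origin: centre of its underside; z up, x through its two slots. The mouth is a hole of 19 mm radius in a flange 6 mm thick, with two slots 13 mm wide along +x and -x, out to 28 mm. The lid enters with its x along the mill's x (either way round, 7 degrees of play) and then turns under the flange.
- mill_mouth (a point): Centre of the mill's mouth at the top of the collar, 100 mm above the table, axes as the mill's: the lid's origin when seated flush. The seated lid turns clockwise from above only; from about 8 degrees on the lugs push a sprung ring, which resists with 0.03 to 0.1 N m and turns the lid back if let go.
- mill_slot (a point): Thin raised line on the collar's rim at the slot on the mill's +x, 41.5 mm from the axis (0 degrees; a second one half a turn on).
- mill_stud (a point): Round half-way stud, 6 mm wide, on the collar's rim, 41.5 mm from the axis, 45 degrees clockwise from the slot (a second one half a turn on): the bar grip shall end up pointing at the studs.
- mill_lock (a point): Lock block, 9 x 12 x 5 mm, on the collar's rim, 41.5 mm from the axis, 90 degrees clockwise from the slot (a second one half a turn on). A sprung pin starts to resist the lugs at about 58 degrees (start of the click) and springs out behind them near the end stop, at about 95 degrees.
- upper_mould: Aqua ring mould, 86 x 93 x 42 mm, loose, upper one of the pile, carries the lid on its rim. Origin: centre of its underside; z up.
- lower_mould: Plum square bar mould, 67 x 79 x 36 mm, loose, on the table under the upper one. Origin: centre of its underside; z up.
- wick_tin: Round grey tin, 62 mm across, 42 high, a bystander. Origin: centre of its underside.
- scent_bottle: Small brown bottle with black cap, 29 mm across, 72 high, a bystander. Origin: centre of its underside.
- heart_mould: Ivory heart-shaped mould, 49 x 55 x 44 mm, a bystander. Origin: centre of its underside.
- small_owls: Pair of small ivory owl moulds on one foot, 96 x 56 x 51 mm, a bystander. Origin: centre of its underside.
Mind the look-alikes: they are no part of the job. Leave any purple look-alike of the lower_mould alone.

How it is judged:
By the outcome, as a careful person would: the job done as asked, in the order asked, and still so for the second after the job is handed in, while the arm keeps its last pose, push and grip.
It also fails if it takes over 40 s, if anything falls off the work surface, if the arm or the gripper's body presses on something with over 40 N, if the wrist force passes 120 N, or if a joint passes its speed limit or range.

## Robot

A 6-joint arm with a two-finger parallel gripper is mounted at the origin on a cart in front of the work surface, level with it; the furniture and walls round the work are solid. World frame = base frame: x ahead of the robot, y to its left, z up, the work surface at z = 0. Lengths are in m, angles in degrees, forces in N, time in s.
With the tool pointing down it reaches from about 0.35 to 0.875 m from the base axis. Payload 4.2 kg.
Tool frame: the origin (TCP) lies on the mounting face of the last link; the fingertips stand 182 mm ahead of it and the grasp point (between the pads) lies 164 mm ahead of it; z points along the fingers, y is the line along which they close (so a half turn about z gives the same grasp; the last joint's range is limited). The gripper opens to 87 mm and grips with 3 to 60 N. Pads are 19 mm wide; open, the fingers measure 117 mm over their backs; the gripper's body (75 mm by 190 mm) begins 51 mm behind the grasp point.
Start: joints at [86.723, 22.042, 0.453, 0, -68.411, -14.817], TCP at [0.194, 0.594, 0.405] pointing down, gripper open.
Joint ranges: [-179.83, 179.83], [-69.29, 118.12], [-61.27, 80.66], [-181.25, 117.63], [-171.15, -9.14], [-177.46, 177.46]. Speed limits (degrees/s): [159.86, 159.86, 180, 180, 180, 180].

## Interface

Orientations are given as a 3x3 rotation matrix whose columns are the frame's x, y, z axes.
In Python, from bench import sensors, eyes, job gives the robot as it stands.
- The arm moves only by the tool drive_tool, never from a script. Its argument "moves" is a list of rows, each a list of 7 numbers: the closure, from 0 (fully open) to 1 (shut), then the shift along the tool's x, y, z in mm, then the turn, a rotation vector about the tool's x, y, z in rad. In form: [[grip, tx, ty, tz, ax, ay, az], ...]. A call has 1 to 20 rows; each row shifts and turns the commanded pose from where the row before left it, along the tool's axes as they then stand; what a row does not reach is not made up. A row lasts 1/10 s, in which the tool goes at most 50 mm and 8.59 degrees, less where a joint would pass 70% of its speed; a pose out of reach is approached as far as the arm can. A call with a gripper value outside its range is refused whole. The fingers move at their own pace and stop on an object; "grip_force" is the grip in N (left out, the last holds). Time passes only in rows, so rows that do not move let the fingers close. It gives the time, the measured TCP pose, the force and the opening at its end, in the units of the state.
- sensors.sense(): the state, without advancing time (a new reading comes with each control period).
- eyes.read_camera(name): name is "scene" or "side" or "wrist"; returns (picture, depth): 420x560x3 uint8, red, green, blue; 420x560 float32, m along the optical axis (not along the pixel's ray), 0 where there is no reading.
- eyes.get_calibration(name): a dict with "mtx" (3x3 intrinsics, pixels), "origin" and "attitude" of the camera in the world; the wrist camera has in their place "hand_eye" (4x4, takes a point from camera to tool coordinates, whose origin is the TCP and whose axes are the flange's). Camera axes: x right, y up, looking along -z (the intrinsics and any distortion apply to the point x, -y, -z); pixel columns grow to the right and rows downward; lengths in m; the calibration is good to about 2 mm. A picture is of the moment at which its call begins: read the wrist's pose just before it. get_calibration takes no time and is no camera call.
- job.hand_in(): hands the job in, once; it reports no verdict.
Trained networks look in the newest picture that a camera, given by its name, has taken for a name from the list of things; names that differ only in an ending like _2 or _b are one class to them, and where a whole thing is asked for, a point or a joint stands for the part that bears it (a point fixed in the world has none). Each returns a list of dicts, best first, with "conf" (0 to 1); they miss things now and then, are a little off and sometimes report something else, mostly with a low value. They report only what shows in the picture. A call takes as long as a camera call. They do not tell look-alikes from the thing itself.
- eyes.boxes_of(camera, query): "pixel" ([column, row] in pixels, amid what is visible of it).
- eyes.masks_of(camera, query): "mask" (420x560 bool, what is visible of it) and "pixel" ([column, row] in pixels, amid what is visible of it).
The state is a dict: "clock": time; "q": joint angles; "dq": joint speeds; "effort": joint torques, N m; "tcp_pos": TCP position; "eef_rot": TCP orientation; "force": force on the tool from outside, world axes, zero at the start; "wrist_torque": the same for the moment, N m; "width": finger opening in m.
Only numpy, scipy, OpenCV 4.12 (cv2) and the standard library are available. Lean on these libraries where they do the work, as an engineer would, in place of code of your own. Each camera call takes 0.05 s, during which the arm holds its last target. There are 200 camera calls.

## Working session

There is one attempt and no reset: what is moved stays moved. The work goes in short steps, Python scripts to look and compute and a tool call to move; the robot and the scene stay as the last step left them, time stands still between calls to the robot, and variables do not carry over. Pictures are saved under pics/ and viewed, on a budget of 10 in all, crops included, one or two more only if the job needs it, and the job is handed in when it is done.

Besides the shell and the picture viewer there is one more tool, called by a JSON object that holds its "method" and its "body", one argument or row to a line. drive_tool: Moves the arm, as the interface text tells. Its arguments: {"type":"object","properties":{"moves":{"type":"array"},"grip_force":{"type":"number"}},"required":["moves"]}

```bash
ls; mkdir -p pics; cat > h.py <<'E'
import numpy as np, cv2
from bench import sensors, eyes, job
def pose(name):
    c=eyes.get_calibration(name)
    if 'hand_eye' in c:
        s=sensors.sense(); H=np.array(c['hand_eye']); R=np.array(s['eef_rot']); 
        return np.array(c['mtx']),R@H[:3,:3],R@H[:3,3]+np.array(s['tcp_pos'])
    return np.array(c['mtx']),np.array(c['attitude']),np.array(c['origin'])
def shot(name):
    P=pose(name); im,d=eyes.read_camera(name); return im,d,P
def pts(d,P):
    K,R,t=P; v,u=np.mgrid[:420,:560]
    c=np.stack([(u-K[0,2])/K[0,0]*d,-(v-K[1,2])/K[1,1]*d,-d],-1)
    w=c@R.T+t; w[d==0]=np.nan; return w
def proj(X,P):
    K,R,t=P; c=(np.asarray(X)-t)@R; return np.stack([K[0,0]*c[...,0]/-c[...,2]+K[0,2],-K[1,1]*c[...,1]/-c[...,2]*1+0*K[1,2],],-1)*[1,1]*1 if 0 else np.stack([K[0,0]*c[...,0]/-c[...,2]+K[0,2],K[1,1]*c[...,1]/c[...,2]+K[1,2]],-1)
def ray_z(px,z,P):
    K,R,t=P; r=R@np.array([(px[0]-K[0,2])/K[0,0],-(px[1]-K[1,2])/K[1,1],-1]); return t+r*(z-t[2])/r[2]
E
python3 - <<'E'
from h import *
ims=[]
for n in ['scene','side','wrist']:
    im,d,P=shot(n); cv2.imwrite(f'pics/{n}0.png',im[...,::-1]); W=pts(d,P)
    c=eyes.get_calibration(n); print(n,{k:np.round(v,3).tolist() if not isinstance(v,str) else v for k,v in c.items()})
    for q in ['lid','mill','upper_mould','lower_mould','mill_stud','mill_lock','mill_slot','wick_tin','scent_bottle','heart_mould','small_owls']:
        for b in eyes.masks_of(n,q)[:2]:
            m=b['mask']; w=W[m]; w=w[~np.isnan(w[:,0])]
            print(n,q,round(b['conf'],2),np.round(b['pixel']),m.sum(),np.round(np.median(w,0),3) if len(w) else '', np.round(np.percentile(w,[2,98],axis=0),3).tolist() if len(w) else '')
    ims.append(im)
cv2.imwrite('pics/both.png',cv2.resize(np.vstack(ims[:2])[...,::-1],(560,840))[:, :])
print(sensors.sense())
E
```

```text
pics
scene {'mtx': [[405.091, 0.0, 282.781], [0.0, 405.091, 211.392], [0.0, 0.0, 1.0]], 'origin': [0.073, 0.429, 0.711], 'attitude': [[-0.632, 0.55, -0.546], [-0.775, -0.467, 0.427], [-0.02, 0.693, 0.721]]}
scene lid 0.62 [336. 210.] 683 [ 0.469 -0.023  0.091] [[0.444, -0.05, 0.08], [0.499, 0.001, 0.11]]
scene upper_mould 0.98 [336. 228.] 772 [ 0.453 -0.002  0.07 ] [[0.435, -0.084, 0.002], [0.512, 0.016, 0.081]]
scene lower_mould 0.69 [388. 206.] 994 [ 0.456 -0.18   0.022] [[0.418, -0.207, 0.003], [0.491, -0.144, 0.037]]
scene lower_mould 0.57 [300. 302.] 1567 [0.381 0.149 0.019] [[0.339, 0.117, 0.004], [0.417, 0.187, 0.038]]
scene mill_stud 0.72 [201. 252.] 3068 [0.566 0.25  0.076] [[0.539, 0.198, 0.009], [0.633, 0.296, 0.102]]
scene mill_lock 0.58 [201. 255.] 2998 [0.566 0.25  0.077] [[0.539, 0.2, 0.013], [0.631, 0.295, 0.102]]
scene mill_slot 0.61 [198. 253.] 2902 [0.566 0.251 0.077] [[0.539, 0.201, 0.014], [0.63, 0.295, 0.102]]
scene wick_tin 0.92 [282. 253.] 805 [0.5   0.101 0.04 ] [[0.479, 0.066, 0.001], [0.535, 0.124, 0.043]]
scene wick_tin 0.23 [333. 210.] 656 [ 0.469 -0.021 
[... 2511 characters left out ...]
4497035e-01, -1.13380656e-03,
       -6.84096458e+01, -1.48173407e+01]), 'dq': array([-0.03930521,  0.03418843,  0.00158912, -0.08899255,  0.02438434,
        0.02997736]), 'effort': array([ 3.64912648e-04, -3.90460217e+01,  1.87620485e+01,  4.22436655e+00,
        1.55138079e-02, -2.85501534e-05]), 'tcp_pos': array([0.19406943, 0.59410475, 0.40473813]), 'eef_rot': array([[ 9.50547538e-01, -3.10579101e-01, -1.72698475e-05],
       [-3.10579101e-01, -9.50547538e-01,  2.02727386e-05],
       [-2.27120999e-05, -1.39065480e-05, -1.00000000e+00]]), 'force': array([-0.32029499, -0.55564341, -0.5256996 ]), 'wrist_torque': array([ 0.02890689, -0.00685245, -0.01668712]), 'width': 0.08699819690975262}
```

```bash
python3 - <<'E'
import cv2,numpy as np
s=cv2.imread('pics/scene0.png');t=cv2.imread('pics/side0.png')
a=cv2.resize(s[140:340,140:440],(600,400));b=cv2.resize(t[150:300,170:395],(600,400))
o=np.vstack([a,b]);cv2.imwrite('pics/v1.png',cv2.resize(o,(600,800))[:800].transpose(0,1,2) if 0 else np.hstack([cv2.resize(s[140:340,150:410],(400,308),interpolation=2),cv2.resize(t[150:304,190:390],(400,308),interpolation=2)]))
E
```

```text
(no output)
```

View pics/v1.png

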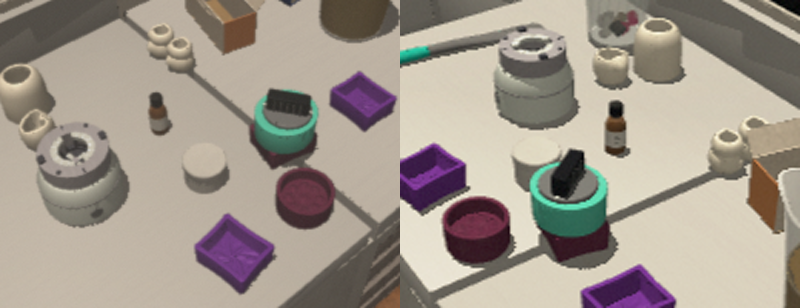

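```bash
python3 - <<'E'
from h import *
for n in ['scene','side']:
    im,d,P=shot(n); W=pts(d,P); 
    near=lambda c,r: np.hypot(W[...,0]-c[0],W[...,1]-c[1])<r
    m=near((.472,-.03),.06)&(W[...,2]>.1); w=W[m]
    r=cv2.minAreaRect((w[:,:2]*1000).astype(np.float32)); print(n,'bar',m.sum(),r,np.percentile(w[:,2],[5,50,95]))
    m=near((.58,.24),.09)&(W[...,2]>.096); w=W[m]
    c,rr=cv2.minEnclosingCircle((w[:,:2]*1000).astype(np.float32)); print('collar',m.sum(),c,rr,np.percentile(w[:,2],[5,50,95]))
    m=near((.472,-.03),.07)&(W[...,2]>.07)&(W[...,2]<.085); w=W[m]
    c,rr=cv2.minEnclosingCircle((w[:,:2]*1000).astype(np.float32)); print('rim',m.sum(),c,rr)
E
```

```text
scene bar 257 ((476.11590576171875, -30.839523315429688), (59.80697250366211, 22.424518585205078), 32.84153747558594) [0.10131947 0.10826984 0.11011984]
collar 1104 (594.2257690429688, 241.47222900390625) 47.630619049072266 [0.09766433 0.09978834 0.10237737]
rim 648 (476.81463623046875, -30.18891143798828) 46.6063117980957
side bar 186 ((477.069580078125, -35.483402252197266), (63.68601608276367, 19.615880966186523), 36.31596755981445) [0.10133339 0.10883802 0.11111603]
collar 423 (593.4243774414062, 238.3074188232422) 48.837886810302734 [0.09728146 0.10030551 0.10348285]
rim 529 (476.1422424316406, -34.15974426269531) 47.31391906738281
```

{"method": "drive_tool", "body": {
  "moves": [
    [0,41,17.7,0,0,0,0],
    [0,41,17.7,0,0,0,0],
    [0,41,17.7,0,0,0,0],
    [0,41,17.7,0,0,0,0],
    [0,41,17.7,0,0,0,0],
    [0,41,17.7,0,0,0,0],
    [0,41,17.7,0,0,0,0],
    [0,41,17.7,0,0,0,0],
    [0,41,17.7,0,0,0,0],
    [0,41,17.7,0,0,0,0],
    [0,41,17.7,0,0,0,0],
    [0,39,17.7,0,0,0,0],
    [0,0,0,0,0,0,0],
    [0,0,0,0,0,0,0],
    [0,0,0,0,0,0,0]
  ]
}}

```text
clock: 3.4
tcp_pos: [0.5934, 0.2405, 0.4047]
eef_rot: [[0.951, -0.31, -0.0], [-0.31, -0.951, 0.0], [-0.0, 0.0, -1.0]]
force: [-0.0, -0.1, 0.1]
width: 0.087
```

```bash
python3 - <<'E'
from h import *
s=sensors.sense(); print(s['clock'],s['tcp_pos'],s['q'],np.degrees(np.arctan2(s['eef_rot'][1,0],s['eef_rot'][0,0])))
im,d,P=shot('wrist'); cv2.imwrite('pics/wm.png',im[...,::-1]); np.savez('wm.npz',im=im,d=d,K=P[0],R=P[1],t=P[2])
W=pts(d,P)
# orthographic rectified view of the plane z=0.1: 100x100mm at 5px/mm centred on nominal
c0=np.array([.594,.24]); 
g=np.stack(np.meshgrid((np.arange(600)-300)/5000,-(np.arange(600)-300)/5000),-1)
X=np.dstack([c0[0]+g[...,0],c0[1]+g[...,1],np.full((600,600),.1)])
px=proj(X,P).astype(np.float32)
o=cv2.remap(im,px[...,0],px[...,1],cv2.INTER_LINEAR); cv2.imwrite('pics/mill_rect.png',o[...,::-1])
m=(W[...,2]>.097)&(W[...,2]<.1035)&(np.hypot(W[...,0]-.594,W[...,1]-.24)<.07)
w=W[m]; hull=cv2.convexHull((w[:,:2]*1000).astype(np.float32)); print(m.sum(),cv2.minEnclosingCircle(hull),cv2.fitEllipse(hull))
for q in ['mill_stud','mill_lock','mill_slot']:
    for b in eyes.boxes_of('wrist',q)[:4]: print(q,b['conf'],b['pixel'],ray_z(b['pixel'],.1,P))
E
```

```text
3.4 [0.59336564 0.24050264 0.40471393] [ 3.65142160e+01  2.35393833e+01  2.78359953e+00 -1.40271575e-02
 -6.92546355e+01  3.54348724e+01] -18.055881520986617
7961 ((598.5712280273438, 239.10606384277344), 47.06300354003906) ((598.7330322265625, 239.18067932128906), (93.1537094116211, 93.3244400024414), 155.71014404296875)
mill_stud 0.9 [288.7, 186.1] [0.60810828 0.23680774 0.1       ]
mill_lock 0.59 [288.3, 187.5] [0.60713201 0.23745767 0.1       ]
mill_slot 0.92 [284.4, 187.0] [0.60846784 0.24025716 0.1       ]
mill_slot 0.73 [440.1, 92.7] [0.64042705 0.10919203 0.1       ]
```

View pics/mill_rect.png

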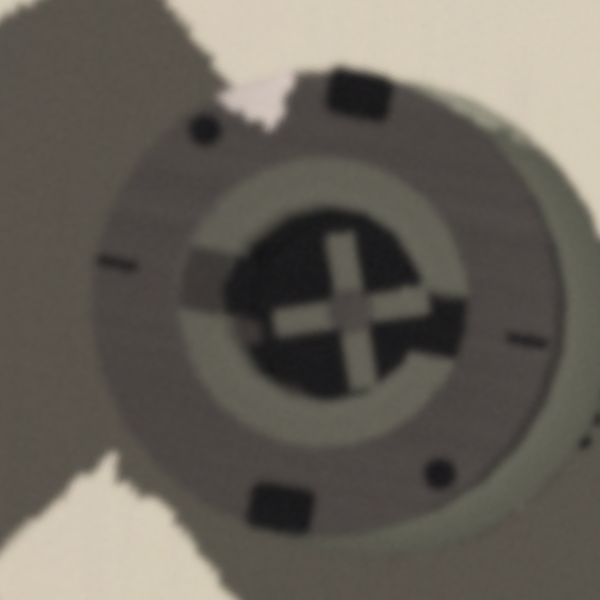

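{"method": "drive_tool", "body": {
  "moves": [
    [0,-3.7,42.3,0,0,0,0],
    [0,-3.7,42.3,0,0,0,0],
    [0,-3.7,42.3,0,0,0,0],
    [0,-3.7,42.3,0,0,0,0],
    [0,-3.7,42.3,0,0,0,0],
    [0,-3.7,42.3,0,0,0,0],
    [0,-3.7,42.3,0,0,0,0],
    [0,0,0,0,0,0,-0.131],
    [0,0,0,0,0,0,-0.131],
    [0,0,0,0,0,0,-0.131],
    [0,0,0,0,0,0,-0.131],
    [0,0,0,0,0,0,-0.131],
    [0,0,0,0,0,0,-0.131],
    [0,0,0,0,0,0,-0.131],
    [0,0,0,0,0,0,0],
    [0,0,0,0,0,0,0],
    [0,0,0,0,0,0,0]
  ]
}}

```text
clock: 5.3
tcp_pos: [0.4772, -0.0332, 0.4049]
eef_rot: [[0.825, 0.565, 0.0], [0.565, -0.825, 0.0], [0.0, 0.0, -1.0]]
force: [0.3, -0.4, -0.1]
width: 0.0871
```

```bash
python3 - <<'E'
from h import *
s=sensors.sense(); th=np.degrees(np.arctan2(s['eef_rot'][1,0],s['eef_rot'][0,0])); print(s['clock'],s['tcp_pos'],th)
im,d,P=shot('wrist'); W=pts(d,P)
c0=np.array([.477,-.033]); 
g=np.stack(np.meshgrid((np.arange(600)-300)/5000,-(np.arange(600)-300)/5000),-1)
def rect(z):
    X=np.dstack([c0[0]+g[...,0],c0[1]+g[...,1],np.full((600,600),z)]); px=proj(X,P).astype(np.float32)
    return cv2.remap(im,px[...,0],px[...,1],cv2.INTER_LINEAR)
o=rect(.11); cv2.imwrite('pics/lid_rect.png',o[...,::-1])
nr=np.hypot(W[...,0]-c0[0],W[...,1]-c0[1])<.06
w=W[nr&(W[...,2]>.104)]; print('bar',len(w),cv2.minAreaRect((w[:,:2]*1000).astype(np.float32)),np.percentile(w[:,2],[5,50,95]))
w=W[nr&(W[...,2]>.081)&(W[...,2]<.09)]; h=cv2.convexHull((w[:,:2]*1000).astype(np.float32)); print('disc',len(w),cv2.minEnclosingCircle(h),np.median(w[:,2]))
E
```

```text
5.3 [ 0.47720934 -0.0331554   0.40488005] 34.37518513372415
bar 59940 ((481.8375549316406, -30.53736114501953), (64.06121063232422, 115.0389633178711), 32.355045318603516) [0.23682949 0.31683732 0.33485769]
disc 3298 ((479.9972229003906, -36.78312683105469), 37.708534240722656) 0.08480082588121882
```

View pics/lid_rect.png

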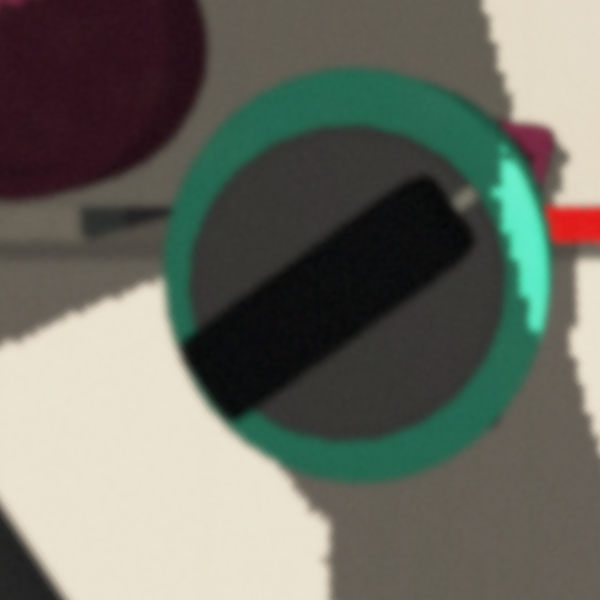

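```bash
python3 - <<'E'
from h import *
im,d,P=shot('wrist'); W=pts(d,P); c0=np.array([.481,-.033])
nr=np.hypot(W[...,0]-c0[0],W[...,1]-c0[1])<.06
for lo in (.1075,.109):
    w=W[nr&(W[...,2]>lo)&(W[...,2]<.114)]; r=cv2.minAreaRect((w[:,:2]*1000).astype(np.float32)); print('bar',len(w),r,np.median(w[:,2]),np.median(w,0))
w=W[nr&(W[...,2]>.0828)&(W[...,2]<.0875)]; h=cv2.convexHull((w[:,:2]*1000).astype(np.float32)); print('disc',cv2.fitEllipse(h))
dk=(im.max(-1)<35)&nr; w=W[dk]; print('dark',len(w))
px=np.argwhere(dk)[:,::-1]; g=np.array([ray_z(p,.11,P)[:2]*1000 for p in px]).astype(np.float32); print(cv2.minAreaRect(g))
E
```

```text
bar 1821 ((481.0578308105469, -33.731529235839844), (59.23835372924805, 19.831287384033203), 35.58004379272461) 0.10978533707711097 [ 0.48219824 -0.03282581  0.10978534]
bar 1510 ((481.3700866699219, -33.64299011230469), (58.61846923828125, 19.108264923095703), 35.48823165893555) 0.10992734663814782 [ 0.48183699 -0.03308454  0.10992735]
disc ((480.9678039550781, -33.7377815246582), (68.60275268554688, 69.04850006103516), 24.932376861572266)
dark 39907
((403.95855712890625, -74.96487426757812), (239.2477569580078, 518.2786254882812), 34.36540603637695)
```

{"method": "drive_tool", "body": {
  "moves": [
    [0,3.0,2.7,30,0,0,-0.021],
    [0,0,0,35,0,0,0],
    [0,0,0,30,0,0,0],
    [0,0,0,20,0,0,0],
    [0,0,0,12,0,0,0],
    [0,0,0,8.4,0,0,0],
    [0,0,0,0,0,0,0],
    [0,0,0,0,0,0,0]
  ]
}}

```text
clock: 6.2
tcp_pos: [0.4816, -0.0339, 0.2698]
eef_rot: [[0.813, 0.583, 0.001], [0.583, -0.813, 0.0], [0.001, 0.001, -1.0]]
force: [-0.4, 0.4, 1.4]
width: 0.0867
```

{"method": "drive_tool", "body": {
  "moves": [
    [1,0,0,0,0,0,0],
    [1,0,0,0,0,0,0],
    [1,0,0,0,0,0,0],
    [1,0,0,0,0,0,0],
    [1,0,0,0,0,0,0],
    [1,0,0,0,0,0,0],
    [1,0,0,0,0,0,0],
    [1,0,0,0,0,0,0]
  ],
  "grip_force": 45
}}

```text
clock: 7.0
tcp_pos: [0.4813, -0.0339, 0.2693]
eef_rot: [[0.813, 0.583, -0.0], [0.583, -0.813, -0.0], [-0.0, 0.0, -1.0]]
force: [0.7, -0.9, 0.2]
width: 0.031
```

{"method": "drive_tool", "body": {
  "moves": [
    [1,0,0,0,0,0,0],
    [1,0,0,0,0,0,0],
    [1,0,0,0,0,0,0],
    [1,0,0,0,0,0,0],
    [1,0,0,0,0,0,0]
  ]
}}

```text
clock: 7.5
tcp_pos: [0.4812, -0.0339, 0.2693]
eef_rot: [[0.813, 0.583, -0.0], [0.583, -0.813, 0.0], [-0.0, -0.0, -1.0]]
force: [-0.7, 1.2, -0.5]
width: 0.0195
```

{"method": "drive_tool", "body": {
  "moves": [
    [1,0,0,-4,0,0,0],
    [1,0,0,-8,0,0,0],
    [1,0,0,-10,0,0,0],
    [1,0,0,-10,0,0,0],
    [1,0,0,-12,0,0,0],
    [1,0,0,-14,0,0,0],
    [1,0,0,-12,0,0,0],
    [1,0,0,0,0,0,0],
    [1,0,0,0,0,0,0]
  ]
}}

```text
clock: 8.4
tcp_pos: [0.4811, -0.034, 0.3397]
eef_rot: [[0.813, 0.583, 0.001], [0.583, -0.813, 0.001], [0.001, 0.0, -1.0]]
force: [0.4, -0.1, -2.4]
width: 0.0196
```

```bash
python3 - <<'E'
from h import *
s=sensors.sense();print(s['clock'],s['tcp_pos'],s['width'],s['force'])
im,d,P=shot('wrist'); W=pts(d,P)
i2,d2,P2=shot('side')
cv2.imwrite('pics/lift.png',np.hstack([cv2.resize(im,(400,300)),cv2.resize(i2[150:300,190:390],(400,300))])[...,::-1])
# lid seen in tool frame
R=np.array(s['eef_rot']);T=(W-s['tcp_pos'])@R*1000
m=(np.abs(T[...,0])<60)&(np.abs(T[...,1])<60)&(T[...,2]>178)&(T[...,2]<190)
w=T[m]; h=cv2.convexHull(w[:,:2].astype(np.float32)); print(len(w),np.median(w,0),w.min(0),w.max(0),cv2.minEnclosingCircle(h))
E
```

```text
8.4 [ 0.4811029  -0.03396561  0.33973918] 0.019632914758072332 [ 0.36742955 -0.09281064 -2.41441318]
4464 [ 18.67986288   1.47096853 184.54904241] [ -4.5411733  -32.84858118 178.00883915] [ 34.92537081  35.77963312 189.76026636] ((5.160618782043457, 1.4655265808105469), 34.3182487487793)
```

View pics/lift.png

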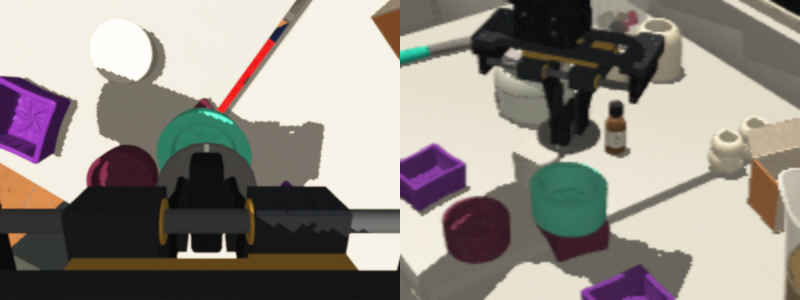

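{"method": "drive_tool", "body": {
  "moves": [
    [1,20,-12,0,0,0,0],
    [1,34,-20.5,0,0,0,0],
    [1,34,-20.5,0,0,0,0],
    [1,34,-20.5,0,0,0,0],
    [1,34,-20.5,0,0,0,0],
    [1,34,-20.5,0,0,0,0],
    [1,34,-20.5,0,0,0,0],
    [1,31.7,-19.2,0,0,0,0],
    [1,0,0,0,0,0,0.1343],
    [1,0,0,0,0,0,0.1343],
    [1,0,0,0,0,0,0.1343],
    [1,0,0,0,0,0,0.1343],
    [1,0,0,0,0,0,0.1343],
    [1,0,0,0,0,0,0.1343],
    [1,0,0,0,0,0,0],
    [1,0,0,0,0,0,0],
    [1,0,0,0,0,0,0]
  ]
}}

```text
clock: 10.2
tcp_pos: [0.5992, 0.2404, 0.3389]
eef_rot: [[0.984, -0.181, -0.001], [-0.181, -0.984, -0.0], [-0.001, 0.001, -1.0]]
force: [0.2, -0.8, -0.5]
width: 0.02
```

```bash
cat > rel.py <<'E'
from h import *
from scipy.optimize import least_squares
def arc(w,R):  # outer edge fit of known radius, tool frame, using extreme points per angle bin; visible side x>0
    c=np.zeros(2)
    for _ in range(6):
        a=np.arctan2(w[:,1]-c[1],w[:,0]-c[0]); r=np.hypot(w[:,0]-c[0],w[:,1]-c[1]); b=np.floor(np.degrees(a)/4).astype(int)
        e=np.array([w[b==k][np.argmax(r[b==k])] for k in np.unique(b) if (b==k).sum()>8 and abs(k*4)<75])
        f=least_squares(lambda p:np.hypot(*(e[:,:2]-p[:2]).T)-R-p[2]*0,[*c,0],loss='soft_l1',f_scale=.5); c=f.x[:2]
    return c,len(e),np.abs(f.fun).mean()
s=sensors.sense();th=np.degrees(np.arctan2(s['eef_rot'][1,0],s['eef_rot'][0,0]));print(s['clock'],s['tcp_pos'],s['width'],s['force'],th)
im,d,P=shot('wrist'); W=pts(d,P); cv2.imwrite('pics/hover.png',im[...,::-1])
R=np.array(s['eef_rot']);T=(W-s['tcp_pos'])@R*1000
box=(np.abs(T[...,0])<70)&(np.abs(T[...,1])<60)
m=box&(abs(T[...,2]-184.5)<2.5); print('lid z',np.median(T[m][:,2])); print('lid',arc(T[m],35))
m=box&(abs(W[...,2]-.1)<.002); print('mill',m.sum(),arc(T[m],46.6),arc(T[m],47))
E
python3 rel.py
```

```text
10.2 [0.5991997  0.24040532 0.33889372] 0.0199514485916149 [ 0.18488892 -0.81998096 -0.51320077] -10.412988237046369
lid z 184.65750259420298
lid (array([-0.30498693, -0.2842654 ]), 37, np.float64(0.19302396708224945))
mill 5124 (array([-0.09005993,  1.02819071]), 37, np.float64(0.09256083665293428)) (array([-0.58225564,  1.01112127]), 37, np.float64(0.1321230976843883))
```

View pics/hover.png

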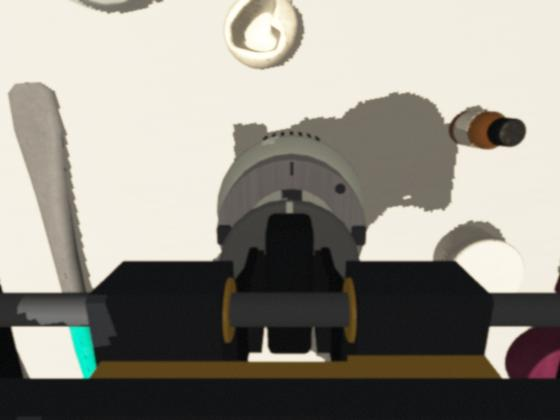

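{"method": "drive_tool", "body": {
  "moves": [
    [1,0,1.0,8,0,0,0],
    [1,0,0,10,0,0,0],
    [1,0,0,10,0,0,0],
    [1,0,0,3,0,0,0],
    [1,0,0,3,0,0,0],
    [1,0,0,2,0,0,0],
    [1,0,0,0,0,0,0],
    [1,0,0,0,0,0,0]
  ]
}}

```text
clock: 11.05
tcp_pos: [0.5991, 0.2395, 0.3037]
eef_rot: [[0.983, -0.182, 0.001], [-0.182, -0.983, 0.0], [0.001, -0.0, -1.0]]
force: [-0.4, 0.2, -1.2]
width: 0.0195
```

{"method": "drive_tool", "body": {
  "moves": [
    [1,0,0,2,0,0,0],
    [1,0,0,2,0,0,0],
    [1,0,0,2,0,0,0],
    [1,0,0,2,0,0,0],
    [1,0,0,0,0,0,0],
    [1,0,0,0,0,0,0]
  ]
}}

```text
clock: 11.65
tcp_pos: [0.5991, 0.2394, 0.2952]
eef_rot: [[0.983, -0.183, -0.0], [-0.183, -0.983, -0.0], [-0.0, 0.0, -1.0]]
force: [0.6, -0.9, -1.5]
width: 0.0199
```

{"method": "drive_tool", "body": {
  "moves": [
    [1,0,0,1.5,0,0,0],
    [1,0,0,1.5,0,0,0],
    [1,0,0,1,0,0,0],
    [1,0,0,0.6,0,0,0],
    [1,0,0,0.4,0,0,0],
    [1,0,0,0,0,0,0],
    [1,0,0,0,0,0,0]
  ]
}}

```text
clock: 12.35
tcp_pos: [0.599, 0.2394, 0.2914]
eef_rot: [[0.983, -0.182, 0.0], [-0.182, -0.983, 0.0], [0.0, -0.0, -1.0]]
force: [-2.1, 0.2, 4.9]
width: 0.0198
```

{"method": "drive_tool", "body": {
  "moves": [
    [1,0,0,0.5,0,0,0],
    [1,0,0,0.3,0,0,0],
    [1,0,0,0,0,0,0],
    [1,0,0,0,0,0,0],
    [1,0,0,0,0,0,0]
  ]
}}

```text
clock: 12.85
tcp_pos: [0.5989, 0.2394, 0.2914]
eef_rot: [[0.983, -0.182, 0.001], [-0.182, -0.983, 0.0], [0.001, -0.0, -1.0]]
force: [-4.1, -1.4, 9.0]
width: 0.0198
```

```bash
python3 - <<'E'
from h import *
s=sensors.sense();print(s['clock'],s['tcp_pos'],s['force'],s['wrist_torque'])
im,d,P=shot('side');W=pts(d,P);cv2.imwrite('pics/seat.png',im[...,::-1])
R=np.array(s['eef_rot']);T=(W-s['tcp_pos'])@R*1000
for n in ['side','scene','wrist']:
    im,d,P=shot(n);W=pts(d,P); r=np.hypot(W[...,0]-.599,W[...,1]-.2395)
    for a,b,lo,hi in((.022,.033,.1,.112),(.037,.045,.094,.104)):
        z=W[...,2][(r>a)&(r<b)&(W[...,2]>lo)&(W[...,2]<hi)]; print(n,a,len(z),np.round(np.percentile(z,[10,50,90]),4) if len(z) else '')
E
```

```text
12.85 [0.59887815 0.23938016 0.29139137] [-4.10978609 -1.37412537  8.99161991] [-0.22799286  1.286591   -0.05546805]
side 0.022 71 [0.1047 0.1067 0.1089]
side 0.037 91 [0.098  0.1006 0.1022]
scene 0.022 209 [0.1045 0.106  0.1073]
scene 0.037 287 [0.0986 0.0999 0.1024]
wrist 0.022 3158 [0.1061 0.1069 0.1077]
wrist 0.037 4037 [0.1001 0.101  0.1019]
```

{"method": "drive_tool", "body": {
  "moves": [
    [1,-0.4,0,-0.5,0,0,0],
    [1,0,0,0,0,0,0.06],
    [1,0,0,0,0,0,0.06],
    [1,0,0,0,0,0,0.06],
    [1,0,0,0,0,0,0.06],
    [1,0,0,0,0,0,0.06],
    [1,0,0,0,0,0,0],
    [1,0,0,0,0,0,0]
  ]
}}

```text
clock: 13.85
tcp_pos: [0.599, 0.2391, 0.2914]
eef_rot: [[0.885, -0.465, 0.002], [-0.465, -0.885, -0.0], [0.002, -0.001, -1.0]]
force: [-0.8, -2.7, 6.0]
width: 0.0193
```

```bash
python3 - <<'E'
from h import *
s=sensors.sense();print(s['clock'],s['tcp_pos'],s['force'],s['wrist_torque'],np.degrees(np.arctan2(s['eef_rot'][1,0],s['eef_rot'][0,0])),s['width'])
E
```

```text
13.85 [0.59900448 0.23908454 0.29139745] [-0.84267337 -2.71542563  6.01152569] [-0.57084846  0.42924149 -0.03722677] -27.70731126645331 0.019331404081720533
```

{"method": "drive_tool", "body": {
  "moves": [
    [1,0,0,0,0,0,0.06],
    [1,0,0,0,0,0,0.06],
    [1,0,0,0,0,0,0.06],
    [1,0,0,0,0,0,0.06],
    [1,0,0,0,0,0,0.06],
    [1,0,0,0,0,0,0.06],
    [1,0,0,0,0,0,0.06],
    [1,0,0,0,0,0,0.05],
    [1,0,0,0,0,0,0],
    [1,0,0,0,0,0,0],
    [1,0,0,0,0,0,0]
  ]
}}

```text
clock: 14.95
tcp_pos: [0.5982, 0.2384, 0.2914]
eef_rot: [[0.579, -0.815, -0.001], [-0.815, -0.579, -0.003], [0.001, 0.003, -1.0]]
force: [-5.1, -3.3, 7.8]
width: 0.0195
```

```bash
python3 - <<'E'
from h import *
s=sensors.sense();print(s['clock'],s['tcp_pos'],s['force'],s['wrist_torque'],np.degrees(np.arctan2(s['eef_rot'][1,0],s['eef_rot'][0,0])),s['width'])
im,d,P=shot('wrist'); c0=np.array([.599,.2393])
th=np.arctan2(s['eef_rot'][1,0],s['eef_rot'][0,0]); 
# view in tool axes: up = tool x, rectified at z=.1, right = tool -y... ; and at z=.106
out=[]
g=np.stack(np.meshgrid((np.arange(400)-200)/4000,-(np.arange(400)-300)/5000*1.25),-1)
ax=np.array([np.cos(th),np.sin(th)]); rt=np.array([np.sin(th),-np.cos(th)])
for z in(.1,.106):
    X=c0+g[...,1:]*ax+g[...,:1]*rt; X=np.dstack([X,np.full(X.shape[:2],z)]); px=proj(X,P).astype(np.float32); out.append(cv2.remap(im,px[...,0],px[...,1],cv2.INTER_CUBIC))
cv2.imwrite('pics/twist.png',np.hstack(out)[...,::-1])
E
```

```text
14.95 [0.59823478 0.23844844 0.29142426] [-5.14024982 -3.33847393  7.84776867] [-1.0582927   1.22651714  0.06868437] -54.61155558521266 0.019486969436566425
```

View pics/twist.png

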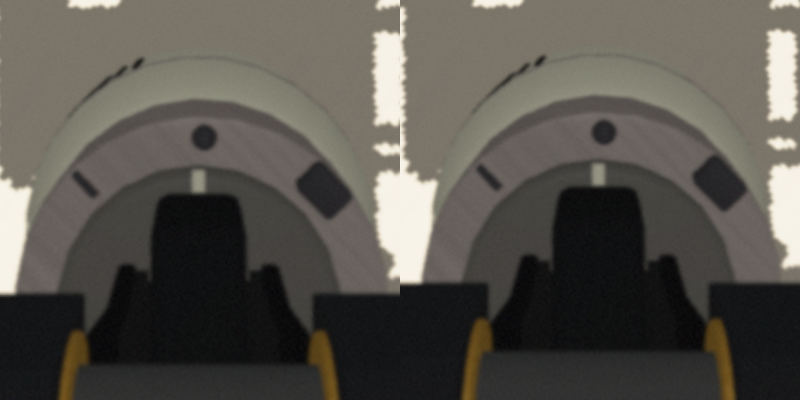

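{"method": "drive_tool", "body": {
  "moves": [
    [1,0,0.5,0,0,0,0],
    [1,0,0,0,0,0,0.015],
    [1,0,0,0,0,0,0.011],
    [1,0,0,0,0,0,0],
    [1,0,0,0,0,0,0],
    [1,0,0,0,0,0,0]
  ]
}}

```text
clock: 15.6
tcp_pos: [0.598, 0.2383, 0.2914]
eef_rot: [[0.558, -0.83, -0.001], [-0.83, -0.558, -0.002], [0.001, 0.002, -1.0]]
force: [-3.5, -3.5, 7.4]
width: 0.0194
```

```bash
python3 - <<'E'
from h import *
s=sensors.sense();th=np.arctan2(s['eef_rot'][1,0],s['eef_rot'][0,0]);print(s['clock'],s['tcp_pos'],s['force'],s['wrist_torque'],np.degrees(th),s['width'])
im,d,P=shot('wrist'); W=pts(d,P); c0=np.array([.599,.2393]); ax=np.array([np.cos(th),np.sin(th)]); rt=np.array([np.sin(th),-np.cos(th)])
D=W[...,:2]-c0; a=D@ax*1000; b=D@rt*1000; z=W[...,2]
m=(z>.128)&(z<.134)&(abs(b)<14)&(a>12)&(a<32)
print('bar pts',m.sum(),np.median(z[m]))
bins=[(k,np.percentile(b[m&(abs(a-k)<1)],[1,99])) for k in range(14,30,2) if (m&(abs(a-k)<1)).sum()>10]
for k,e in bins: print(k,np.round(e,2),round(e.mean(),2))
i2=im.copy(); o=[]
g=np.stack(np.meshgrid((np.arange(400)-200)/8000,-(np.arange(300)-400)/8000),-1)
for zz in(.1,.106):
    X=c0+g[...,1:]*ax+g[...,:1]*rt; X=np.dstack([X,np.full(X.shape[:2],zz)]); px=proj(X,P).astype(np.float32); o.append(cv2.remap(im,px[...,0],px[...,1],cv2.INTER_CUBIC))
cv2.imwrite('pics/twist2.png',np.hstack(o)[...,::-1])
# collar circle
c=(abs(z-.1005)<.0018)&(np.hypot(a,b)<55)&(a>5); import rel
E
```

```text
15.6 [0.59796058 0.23832238 0.29141675] [-3.52175171 -3.47700803  7.38254745] [-0.93941151  1.08261166  0.15236821] -56.07250133131586 0.019438112005337006
bar pts 2017 0.13164965616009539
14 [-10.05   9.58] -0.24
16 [-10.08   9.55] -0.27
18 [-9.97  9.56] -0.2
20 [-9.99  9.52] -0.23
22 [-9.93  9.43] -0.25
24 [-9.84  9.43] -0.21
26 [-9.88  9.37] -0.25
28 [-9.42  8.9 ] -0.26
15.65 [0.59794874 0.23834774 0.29142797] 0.019932751379083208 [-3.78809322 -3.63350607  7.61493285] -56.072762831891126
lid z 184.73352894063282
lid (array([-1.15901055, -1.52647656]), 37, np.float64(2.2443563861095037))
mill 5469 (array([-0.73623138, -1.34393231]), 37, np.float64(0.10043835131609372)) (array([-1.22630015, -1.35236529]), 37, np.float64(0.1312588795417653))
```

View pics/twist2.png

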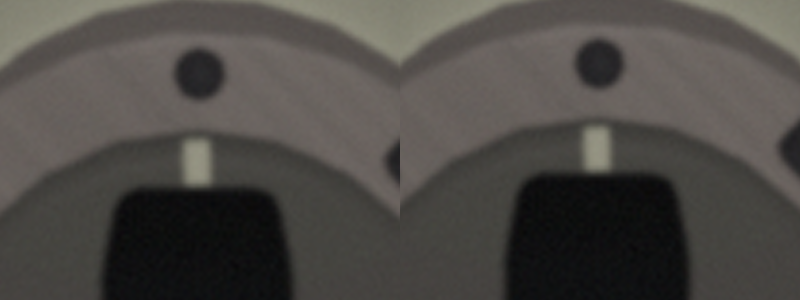

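```bash
python3 - <<'E'
from h import *
im,d,P=shot('side')
W=pts(d,P)
for q in ['upper_mould','lower_mould','wick_tin','scent_bottle','heart_mould','small_owls']:
    for b in eyes.masks_of('side',q)[:2]: print(q,round(b['conf'],2),np.round(b['pixel']),np.round(np.nanmedian(W[b['mask']],0),3))
s=sensors.sense(); print(s['clock'],s['width'],np.degrees(np.arctan2(s['eef_rot'][1,0],s['eef_rot'][0,0])))
job.hand_in()
E
```

```text
upper_mould 0.73 [274. 248.] [ 0.474 -0.039  0.067]
lower_mould 0.77 [303. 301.] [ 0.457 -0.179  0.022]
lower_mould 0.61 [279. 274.] [ 0.469 -0.068  0.019]
wick_tin 0.63 [255. 224.] [0.499 0.084 0.041]
scent_bottle 0.64 [296. 214.] [0.622 0.077 0.039]
heart_mould 0.68 [294. 187.] [0.719 0.223 0.032]
small_owls 0.91 [356. 225.] [ 0.719 -0.035  0.038]
small_owls 0.73 [276. 272.] [ 0.465 -0.068  0.019]
16.05 0.019671947496578288 -56.07689062553897
the job is handed in; nothing more can be done
```

I lifted the lid off the pile, lowered it into the mill's mouth and turned it clockwise to the half-way stud. I handed in at about 16 s, with the gripper still closed on the lid.

- **Seating:** the lid's disc top read about 6 mm above the collar in all three cameras, which is flush for a 6 mm disc.
- **Twist:** the bar grip points within about 0.5° of the stud. It turned about 45.5° from the slot, well short of the click at 58°.
- **Hold:** at hand-in the grip opening was 19.7 mm on the 20 mm bar. Shortly before that, the lid was being pressed down with about 7 N, with a leftover sideways push of about 5 N.
- **Other things:** the two moulds are still stacked. The tin, bottle, heart mould and owls read within about 1 mm of where they started.

**Checks that disagreed:**
- The wrist camera showed a sideways offset of about 1 mm from the gripper's own position.
- The last circle fit to the lid's edge was poor, about 2 mm off, so I ignored it. I judged the angle from the bar's edges, the lid's tick mark and the stud instead.

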